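# Refit the radio's tuning knob and hold it pressed in

## Task

The tuning knob has come off the table radio and is lying in the saucer. Pick it up, turn it so that the flat in its bore matches the flat on the radio's bare shaft, push it fully home on the shaft and keep pressing, so that the spring-loaded shaft goes down to its stop and stays there, the way one presses and holds it to switch the radio on. Do not ram it and do not shift the other things on the table; finish while still holding the knob pressed in with the gripper.

Things in the scene. Friction and masses are not known exactly. Their poses are not given: they have to be found in the camera images.
- knob_mid (a point): loose black ribbed knob, 36 mm across, 34 mm tall, 45 g, upright in the saucer, bore down; point on its axis half-way up (17 mm over its underside), also the closed end of its bore. z up, x along the white pointer line on top and flank. Bore: 17 mm deep, 14 mm across, D-shaped with the flat on the pointer side, 3 mm from the axis. Can be gripped at any yaw, over its whole height
- shaft_tip (a point): centre of the top end of the bare upright steel D-shaft on the radio's top. z up, x points out of its flat. 12 mm across, flat 2 mm from the axis (half-moon from above, dark round ledge at the flat's foot); D part 19 mm long, top 2.5 mm tapered; tip 23 mm above the panel when not pressed. The knob fits (about 1 mm clearance) when its x agrees with this x within about 0.15 rad
- tuner_press (a joint): how far the shaft is pushed down into the radio, m: 0 released, 0.004 at the stop; a spring resists with 2 N at first, 10 N at the stop. Knob fully home: knob_mid meets shaft_tip, the knob's underside 6 mm above the panel (2 mm at the stop)
- tuner_shaft (a joint): turn of the shaft about its vertical axis relative to the radio, rad, counter-clockwise from above; stiff (about 0.03 N m), it stays where it is left; at 0 the flat looks to the radio's back (+x of the radio)
- radio: white table radio, 110 mm deep (x), 250 wide (y), 80 tall, does not move; origin at the centre of its underside, grille front at -x. On its black top panel: bare shaft at x 0, y +75 mm; fitted volume knob (36 mm across, 40 mm tall) at x 0, y -75 mm; four small buttons 4 mm high between them
- saucer: white ceramic saucer, 140 mm across, 18 mm high at the rim, with a flat floor 5 mm above the table and about 80 mm across; origin at the centre of its underside
- tea_glass: tea glass in a stainless steel holder with a handle at +y, 66 mm across without and about 95 mm with the handle, 108 mm tall; origin at the centre of its underside; leave alone
- chess_set: red plastic magnetic travel chess board 170 x 170 mm with its pieces, 46 mm high; origin at the centre of its underside; leave alone
- remote: black remote control 150 x 44 x 18 mm, long along its x; origin at the centre of its underside; leave alone
- coasters: stack of four round cork coasters 94 mm across, 24 mm high; origin at the centre of its underside; leave alone
- tea_tin: green tea tin, 79 mm across, 128 mm tall; origin at the centre of its underside; leave alone
Things that resemble listed ones, but are neither listed nor needed, are in the scene too. Of the things that look like the part that bears knob_mid, the smallest one is meant.

How it is judged:
By the outcome, as a careful person would: the job done as asked, in the order asked, and still so for the second after the job is handed in, while the arm keeps its last pose, push and grip.
It also fails if it takes over 35 s, if anything falls off the work surface, if the arm or the gripper's body presses on something with over 40 N, if the wrist force passes 120 N, or if a joint passes its speed limit or range.

## Robot

A 6-joint arm with a two-finger parallel gripper is mounted at the origin on the work surface. World frame = base frame: x ahead of the robot, y to its left, z up, the work surface at z = 0. Lengths are in mm, angles in degrees, forces in N, time in s.
With the tool pointing down it reaches from about 350 to 850 mm from the base axis. Payload 8.1 kg.
Tool frame: the origin (TCP) lies midway between the tips of the shut fingers; the grasp point (between the pads) lies hold_point_z behind it (hold_point_z is the distance from the TCP to the grasp point, in mm); z points along the fingers, x is the direction in which the jaws open and shut, and the axes are right-handed (so a half turn about z gives the same grasp; the last joint's range is limited). The gripper opens to 85 mm and grips with 20 to 120 N. Pads are 22 mm wide; open, the fingers measure 114 mm over their backs; the gripper's body (76 mm by 85 mm) begins 54 mm behind the grasp point. The pads swing forward as they close: fully open they stand 13 mm farther back than shut.
Start: joints at [-78.174, 7.471, 85.268, -0, 87.261, -4.893], TCP at [172.626, -574.635, 231.292] pointing down, gripper open.
Joint ranges: [-169.43, 169.43], [-51.17, 129.36], [1.28, 143.12], [-76.62, 256.62], [0, 156.53], [-152.29, 152.29]. Speed limits (degrees/s): [136.94, 136.94, 159.86, 180, 180, 180].

## Interface

Orientations are given as [roll, pitch, yaw] about the fixed x, y, z axes, in that order (R = Rz(yaw) Ry(pitch) Rx(roll)).
In Python, from bench import * gives the robot as it stands.
- The arm moves only by the shell command python3 -m pendant 'ROWS' [OPENING] [FORCE]. ROWS is JSON, a list that holds one entry, the list of rows, each a list of 4 numbers: the shift along the tool's x, y, z normalised to -1 to 1, where 1 is 0.02 m, then the turn about the tool's z normalised to -1 to 1, where 1 is 0.08 rad. A call has exactly 10 rows; each row shifts and turns the pose as measured when the row begins, along the tool's axes as they then stand; what a row does not reach is not made up. A row lasts 1/12 s, in which the tool goes at most 41.7 mm and 7.16 degrees, less where a joint would pass 70% of its speed; a pose out of reach is approached as far as the arm can. A call with a number of a shift or a turn outside -1 to 1 is refused whole. A call with a gripper value outside its range is refused whole. OPENING is the gripper's target within -1 to 1 (fully open at 1, half-way at 0, shut at -1), set as the call begins (- or left out, the last holds). The fingers move at their own pace and stop on an object; FORCE is the grip in N (left out, the last holds). Time passes only in rows, so rows that do not move let the fingers close, or fill a call up. It gives the time, the measured TCP pose, the force and the opening at its end, in the units of the state.
- sense(): the state, without advancing time (a new reading comes with each control period).
- snapshot(name): name is "scene" or "top" or "wrist"; returns the picture (384x512x3 uint8, red, green, blue); there is no depth.
- calibration(name): a dict with "mtx" (3x3 intrinsics, pixels), "D" ([k1, k2, p1, p2, k3] as OpenCV has them; the pictures are not rectified), "world_to_cam" (4x4, takes a point from world to camera coordinates); the wrist camera has in their place "hand_eye" (4x4, takes a point from camera to tool coordinates, whose origin is the TCP and whose axes are the tool frame's). Camera axes: x right, y down, z forward; pixel columns grow to the right and rows downward; lengths in mm; the calibration is good to about 2 mm. A picture is of the moment at which its call begins: read the wrist's pose just before it. calibration takes no time and is no camera call.
- hand_in(): hands the job in, once; it reports no verdict.
The state is a dict: "time": time; "joint_pos": joint angles; "qd": joint speeds; "joint_efforts": joint torques, N m; "tool_pos": TCP position; "tcp_rot": TCP orientation; "ft_force": force on the tool from outside, world axes, zero at the start; "wrist_torque": the same for the moment, N m; "finger_gap": finger opening in mm.
Only numpy, scipy, OpenCV 4.12 (cv2) and the standard library are available. Lean on these libraries where they do the work, as an engineer would, in place of code of your own. Each camera call takes 0.05 s, during which the arm holds its last target.

## Working session

There is one attempt and no reset: what is moved stays moved. The work goes in short steps, Python scripts to look and compute and a shell command to move; the robot and the scene stay as the last step left them, time stands still between calls to the robot, and variables do not carry over. Pictures are saved under pics/ and viewed, and the job is handed in when it is done.

```bash
ls; mkdir -p pics
python3 - <<'E'
from bench import *
import cv2
print(sense())
for n in ("scene","top"):
    im=snapshot(n); cv2.imwrite(f"pics/{n}0.png",im[:,:,::-1])
    print(n,calibration(n))
print(calibration("wrist"))
try: print(hold_point_z)
except Exception as e: print(e)
E
```

```text
pics
{'time': 0.0, 'joint_pos': array([-7.81741570e+01,  7.51529566e+00,  8.53306086e+01, -1.21319193e-04,
        8.72611641e+01, -4.89481602e+00]), 'qd': array([ 0.01911986,  0.11820717,  0.06504803, -0.01520312, -0.13264584,
       -0.07359395]), 'joint_efforts': array([-1.43271977e-04, -5.69404435e+01, -5.00547159e+01, -2.67096984e-04,
        1.50760717e-02,  1.76667163e-05]), 'tool_pos': array([ 172.51193692, -574.08295739,  230.22973549]), 'tcp_rot': array([-1.79990985e+02,  1.06688264e-01, -7.32793267e+01]), 'ft_force': array([0.03998727, 0.47251823, 0.24238161]), 'wrist_torque': array([-0.024376  ,  0.03058829,  0.01788315]), 'finger_gap': 85.53176206800967}
scene {'mtx': array([[364.55067326,   0.        , 257.86764286],
       [  0.        , 364.55067326, 187.72964016],
       [  0.        ,   0.        ,   1.        ]]), 'D': array([-0.00013852,  0.        ,  0.        ,  0.        ,  0.        ]), 'world_to_cam': array([[-5.79951393e-01,  8.14323797e-01, -2.30897122e-02,
         3.38469805e+02],
       [ 5.30624502e-01,  3.56094627e-01, -7.69177648e-01,
        -2.37715
[... 695 characters left out ...]
3],
       [ 0.00000000e+00,  0.00000000e+00,  0.00000000e+00,
         1.00000000e+00]])}
{'mtx': array([[333.26210287,   0.        , 256.06926046],
       [  0.        , 333.26210287, 187.2525799 ],
       [  0.        ,   0.        ,   1.        ]]), 'D': array([0.02406849, 0.        , 0.        , 0.        , 0.        ]), 'hand_eye': array([[ 9.99998972e-01, -5.70729229e-04, -1.31542033e-03,
         1.15785746e+00],
       [ 9.58622622e-04,  9.48324097e-01,  3.17301889e-01,
        -8.05561957e+01],
       [ 1.06635133e-03, -3.17302824e-01,  9.48323669e-01,
        -1.42616890e+02],
       [ 0.00000000e+00,  0.00000000e+00,  0.00000000e+00,
         1.00000000e+00]])}
18.700000000000003
```

View pics/scene0.png

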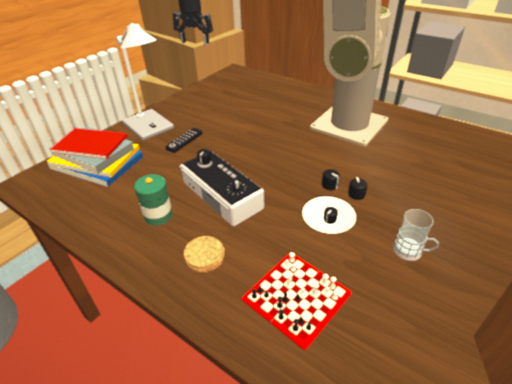

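View pics/top0.png

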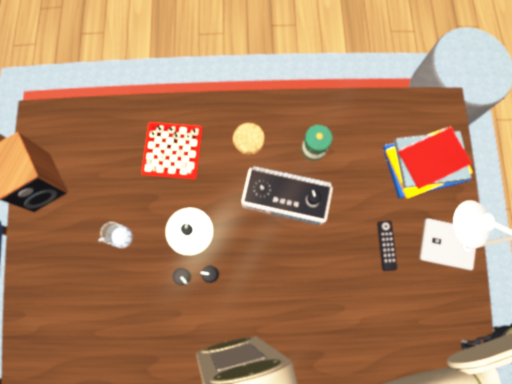

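The scene view shows the saucer with the knob at about (330,214), two look-alike knobs at (331,179) and (358,187), and the radio with its bare shaft near (239,183). In the top view the saucer is at (190,231), the knob at (187,230), the bare shaft at about (262,187) and the volume knob at (313,196).

```bash
cat > h.py <<'E'
from bench import *
import cv2, numpy as np
from scipy.spatial.transform import Rotation as Ro
def cast(name,px,z,pose=None):
    c=calibration(name)
    p=cv2.undistortPoints(np.array([[px]],float),c["mtx"],np.array(c["D"]))[0,0]
    d=np.array([p[0],p[1],1.])
    if name=="wrist":
        s=pose; R=Ro.from_euler('xyz',s["tcp_rot"],degrees=True).as_matrix()
        H=np.array(c["hand_eye"]); o=R@H[:3,3]+s["tool_pos"]; d=R@H[:3,:3]@d
    else:
        T=np.linalg.inv(c["world_to_cam"]); o=T[:3,3]; d=T[:3,:3]@d
    return o+d*(z-o[2])/d[2]
def proj(name,P,pose=None):
    c=calibration(name)
    if name=="wrist":
        s=pose; R=Ro.from_euler('xyz',s["tcp_rot"],degrees=True).as_matrix()
        A=np.eye(4);A[:3,:3]=R;A[:3,3]=s["tool_pos"]; T=np.linalg.inv(A@np.array(c["hand_eye"]))
    else: T=np.array(c["world_to_cam"])
    r=cv2.Rodrigues(T[:3,:3])[0]
    return cv2.projectPoints(np.array(P,float).reshape(-1,1,3),r,T[:3,3],c["mtx"],np.array(c["D"]))[0][:,0]
E
python3 - <<'E'
from h import *
im=cv2.imread("pics/top0.png")
a=cv2.resize(im[200:290,150:240],None,fx=4.4,fy=4.4,interpolation=cv2.INTER_CUBIC)
b=cv2.resize(im[155:235,235:340],None,fx=3.8,fy=3.8,interpolation=cv2.INTER_CUBIC)
h=max(a.shape[0],b.shape[0]); pad=lambda x:cv2.copyMakeBorder(x,0,h-x.shape[0],0,0,0)
cv2.imwrite("pics/crop0.png",np.hstack([pad(a),pad(b)]))
g=im.max(2)
# saucer: white blob
hsv=cv2.cvtColor(im,cv2.COLOR_BGR2HSV)
m=((hsv[...,1]<50)&(hsv[...,2]>170)).astype(np.uint8); m2=np.zeros_like(m); m2[200:262,155:225]=m[200:262,155:225]
c=max(cv2.findContours(m2,0,2)[0],key=cv2.contourArea); e=cv2.fitEllipse(c); print("saucer",e, cast("top",e[0],18))
k=np.zeros_like(m); k[215:245,175:205]=(g[215:245,175:205]<90); 
mm=cv2.moments(k,True); p=(mm['m10']/mm['m00'],mm['m01']/mm['m00']); print("knob",p,mm['m00'],cast("top",p,22),cast("top",p,39))
E
```

```text
saucer ((189.08200073242188, 231.0082550048828), (46.659332275390625, 47.32603454589844), 45.68032455444336) [488.38700636 163.9673853   18.        ]
knob (188.36363636363637, 230.36363636363637) 22.0 [489.86475238 165.54724063  22.        ] [487.66908204 163.1746243   39.        ]
```

View pics/crop0.png

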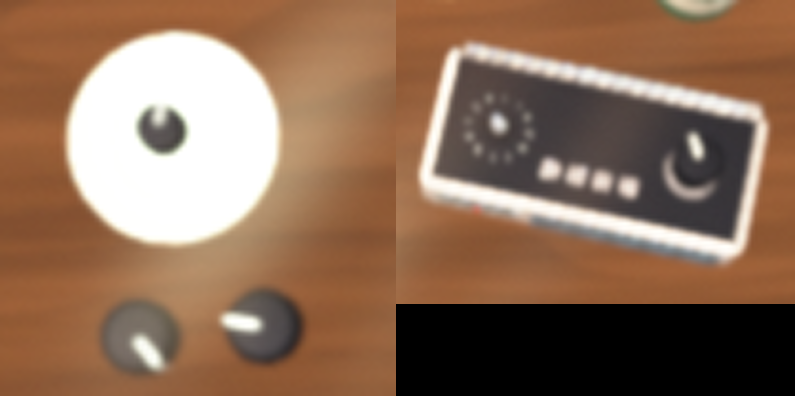

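Run:
```python
from h import *
print("shaft",cast("top",(261.6,187.1),103)); print("vol",cast("top",((235+(692-396)/3.8),155+160/3.8),120))
print("knob",cast("top",(186.8,229.3),39)); print("tin",cast("top",(318,132),128))
s=sense();R=Ro.from_euler('xyz',s["tcp_rot"],degrees=True).as_matrix()
sh=cast("top",(261.6,187.1),103)
print("delta tool to shaft, tcp z150",R.T@(np.array([sh[0],sh[1],150])-s["tool_pos"]))
```

```text
shaft [596.36170976 -53.96760848 103.        ]
vol [ 559.56349436 -195.39138429  120.        ]
knob [490.94114755 167.76384635  39.        ]
tin [ 747.54869305 -220.66796696  128.        ]
delta tool to shaft, tcp z150 [-376.11340853 -555.54472823   81.05047573]
```

```bash
python3 -m pendant '[[[-0.68,-1,0.1,0],[-0.68,-1,0.1,0],[-0.68,-1,0.1,0],[-0.68,-1,0.1,0],[-0.68,-1,0.1,0],[-0.68,-1,0.1,0],[-0.68,-1,0.1,0],[-0.68,-1,0.1,0],[-0.68,-1,0.1,0],[-0.68,-1,0.1,0]]]' 1 100
```

```text
time: 0.93
tool_pos: [326.0, -379.2, 204.3]
tcp_rot: [179.9, 0.6, -73.7]
ft_force: [1.1, 0.0, 0.7]
finger_gap: 85.4
```

```bash
python3 -m pendant '[[[-0.7,-1,0.1,0],[-0.7,-1,0.1,0],[-0.7,-1,0.1,0],[-0.7,-1,0.1,0],[-0.7,-1,0.1,0],[-0.7,-1,0.1,0],[-0.7,-1,0.1,0],[-0.7,-1,0.1,0],[-0.7,-1,0.1,0],[-0.7,-1,0.1,0]]]'
```

```text
time: 1.77
tool_pos: [482.6, -175.8, 180.1]
tcp_rot: [179.6, 0.9, -73.8]
ft_force: [0.9, -1.1, -0.2]
finger_gap: 85.4
```

```bash
python3 -m pendant '[[[-0.65,-1,0.2,0],[-0.65,-1,0.2,0],[-0.65,-1,0.2,0],[-0.65,-1,0.2,0],[-0.65,-1,0.2,0],[-0.65,-1,0.2,0],[-0.3,-0.3,0.2,0],[0,0,0,0],[0,0,0,0],[0,0,0,0]]]'
python3 - <<'E'
from h import *
import pickle
s=sense(); im=snapshot("wrist"); cv2.imwrite("pics/w1.png",im[:,:,::-1]); pickle.dump(s,open("w1.pkl","wb")); print(s)
E
```

```text
time: 2.6
tool_pos: [581.9, -48.2, 145.8]
tcp_rot: [179.2, 1.1, -73.5]
ft_force: [-1.0, -0.2, -0.3]
finger_gap: 85.7
{'time': 2.6, 'joint_pos': array([-10.17856798,   9.26938329,  92.36243018,   0.6766703 ,
        79.59064286,  63.14160835]), 'qd': array([-0.38351636, -0.2724886 ,  0.34311822, -0.31788926,  0.22767395,
       -0.58713672]), 'joint_efforts': array([  0.78448366, -56.31498098, -48.37735891,   0.18363631,
         0.07620461,   0.06508047]), 'tool_pos': array([581.93900755, -48.15887819, 145.77535156]), 'tcp_rot': array([179.2081096 ,   1.14390731, -73.45744398]), 'ft_force': array([-0.96865109, -0.18923047, -0.29281457]), 'wrist_torque': array([-0.01923987, -0.00478839,  0.02036894]), 'finger_gap': 85.65834302620807}
```

View pics/w1.png

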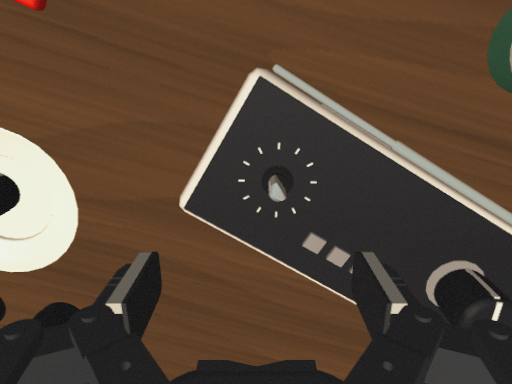

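Run:
```python
from h import *
im=cv2.imread("pics/w1.png")
cv2.imwrite("pics/w1c.png",cv2.resize(im[140:225,230:325],None,fx=7,fy=7,interpolation=cv2.INTER_CUBIC))
cv2.imwrite("pics/w1d.png",im[150:210,0:60].repeat(6,0).repeat(6,1))
```

```text
(no output)
```

View pics/w1c.png

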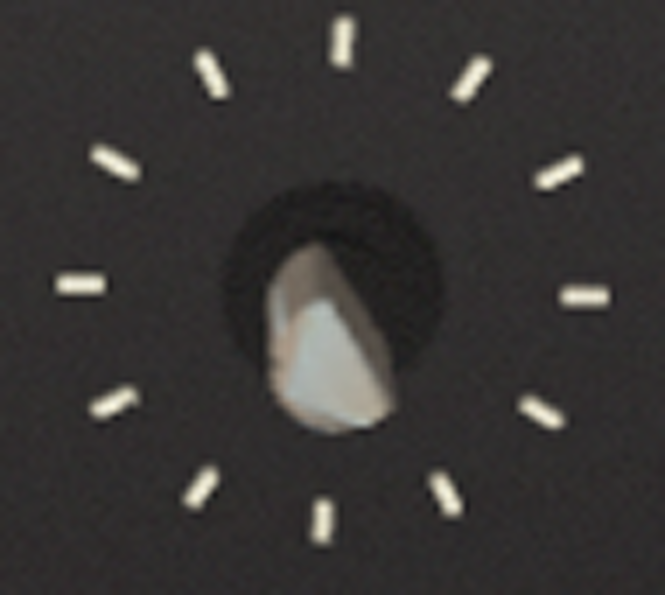

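The picture shows the shaft's half-moon tip around (279,190), its flat facing upper right in the image. The dial ticks form a ring centred at about (278,181), and the volume knob is at lower right.

Run:
```python
from h import *
import pickle
s=pickle.load(open("w1.pkl","rb"))
f=lambda p:(p[0]/7+230-0.43,p[1]/7+140-0.43)
t=[(343,42),(471,79),(560,172),(585,296),(541,412),(446,494),(322,521),(202,487),(114,402),(80,284),(115,163),(212,74)]
P=np.array([cast("wrist",f(p),80,s) for p in t]); c=P.mean(0); print("dial",c,np.linalg.norm(P-c,axis=1).round(1))
for a,b,z in (((325,300),(392,405),103),((318,243),(385,345),88)):
    A,B=cast("wrist",f(a),z,s),cast("wrist",f(b),z,s); d=B-A; n=np.array([d[1],-d[0]]); 
    m=(A+B)/2
    if n@ (m-c)[:2]<0:n=-n
    print(A,B,np.linalg.norm(d),"normal deg",np.degrees(np.arctan2(n[1],n[0])), (m-c)[:2]@n/np.linalg.norm(n))
print("expected tip px", (proj("wrist",[[c[0],c[1],103],[c[0],c[1],99]],s)-[230,140]+.43)*7)
```

```text
dial [599.53284007 -56.76243093  80.        ] [23.5 23.5 23.6 23.5 23.4 23.5 23.5 23.4 23.4 23.6 23.5 23.4]
[605.46300329 -53.32865272 103.        ] [598.19899811 -61.56043545 103.        ] 10.978525318128487 normal deg -41.426277700635346 2.1745026576624475
[605.76983979 -53.13322587  88.        ] [598.32922235 -61.83772376  88.        ] 11.45124759199276 normal deg -40.52387008265041 2.382834206143994
expected tip px [[342.60147107 375.2843634 ]
 [340.61584648 359.08169419]]
```

```bash
python3 -m pendant '[[[-1,0.11,0.05,0],[-1,0.11,0.05,0],[-1,0.11,0.05,0],[-1,0.11,0.05,0],[-1,0.11,0.05,0],[-1,0.11,0.05,0],[-1,0.11,0.05,0],[-1,0.11,0.05,0],[-1,0.11,0.05,0],[-1,0.11,0.05,0]]]' 0.35
```

```text
time: 3.48
tool_pos: [501.8, 128.8, 143.9]
tcp_rot: [179.5, 0.8, -74.7]
ft_force: [-0.8, -0.9, -0.4]
finger_gap: 57.5
```

```bash
python3 -m pendant '[[[-0.8,0,0.4,0],[-0.7,0,0.4,0],[-0.4,0,0.4,0],[0,0,0,0],[0,0,0,0],[0,0,0,0],[0,0,0,0],[0,0,0,0],[0,0,0,0],[0,0,0,0]]]'
python3 - <<'E'
from h import *
import pickle
s=sense(); im=snapshot("wrist"); cv2.imwrite("pics/w2.png",im[:,:,::-1]); pickle.dump(s,open("w2.pkl","wb")); print(s["tool_pos"],s["tcp_rot"])
E
```

```text
time: 4.32
tool_pos: [492.3, 162.1, 123.6]
tcp_rot: [179.9, 0.7, -75.0]
ft_force: [-0.1, -0.7, -0.5]
finger_gap: 57.9
[492.27435074 162.10652996 123.63734516] [179.88653429   0.67578175 -75.04415893]
```

View pics/w2.png

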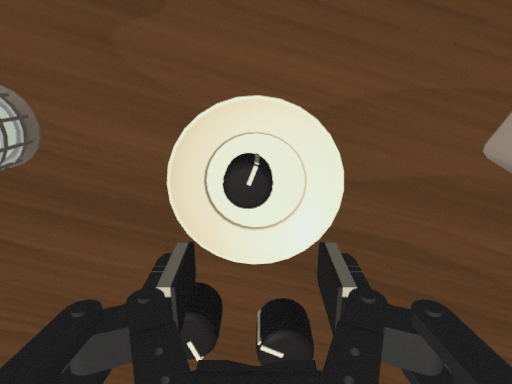

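Run:
```python
from h import *
im=cv2.imread("pics/w2.png")
cv2.imwrite("pics/w2c.png",cv2.resize(im[145:217,212:284],None,fx=8,fy=8,interpolation=cv2.INTER_CUBIC))
```

```text
(no output)
```

View pics/w2c.png

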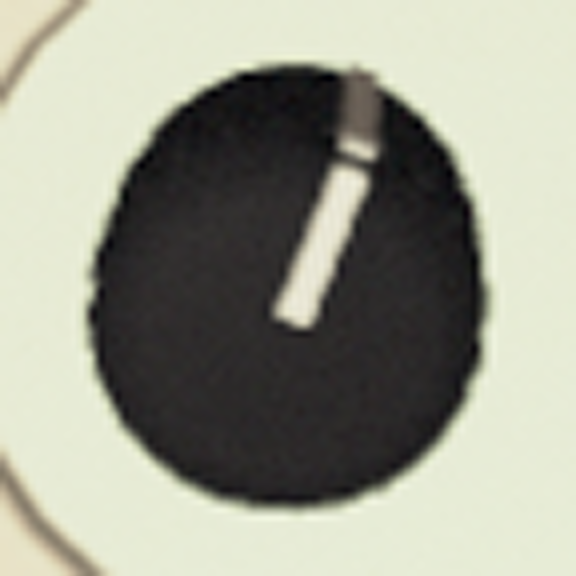

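The crop shows the knob outline spanning full-image columns 223–272, rows 153–208. The white pointer on its top runs from (249,185) up to (256,166).

Run:
```python
from h import *
import pickle
from scipy.optimize import least_squares
s=pickle.load(open("w2.pkl","rb")); im=cv2.imread("pics/w2.png")
g=im.max(2); m=np.zeros(g.shape,np.uint8); m[145:217,212:284]=g[145:217,212:284]<130
m=cv2.morphologyEx(m,cv2.MORPH_CLOSE,np.ones((5,5)))
c=max(cv2.findContours(m,0,cv2.CHAIN_APPROX_NONE)[0],key=cv2.contourArea)[:,0].astype(float)
cy=c[:,1].mean(); 
def fit(pts,z):
    P=np.array([cast("wrist",p,z,s)[:2] for p in pts])
    r=least_squares(lambda q:np.hypot(*(P-q[:2]).T)-q[2],[*P.mean(0),18]); return r.x, np.abs(r.fun).max()
print(c.min(0),c.max(0))
print("top face",fit(c[c[:,1]>187],39)); print("bottom",fit(c[c[:,1]<168],5))
f=lambda p:(p[0]/8+212-.44,p[1]/8+145-.44)
A,B=cast("wrist",f((295,318)),39,s),cast("wrist",f((352,170)),39,s); d=B-A
print(A,B,np.degrees(np.arctan2(d[1],d[0])))
```

```text
[223. 153.] [272. 208.]
top face (array([496.16874789, 169.83172922,  17.11842678]), np.float64(0.4666091681383939))
bottom (array([494.51169113, 169.64651001,  17.62449233]), np.float64(0.6155871397968369))
[497.19731754 169.2148269   39.        ] [511.7705821  167.79781171  39.        ] -5.5536332104534
```

```bash
python3 -m pendant '[[[-0.1,-0.1,0.7,0],[-0.1,-0.1,0.7,0],[-0.07,-0.05,0.7,0],[0,0,0.6,0],[0,0,0.4,0],[0,0,0.3,0],[0,0,0.1,0],[0,0,0,0],[0,0,0,0],[0,0,0,0]]]'; python3 -c "
from bench import *; s=sense(); print(s['tool_pos'],s['tcp_rot'])"
```

```text
time: 5.2
tool_pos: [498.1, 169.0, 53.0]
tcp_rot: [-179.9, 0.6, -75.1]
ft_force: [0.0, 0.2, 0.6]
finger_gap: 57.5
[498.11741185 169.01845705  52.9527174 ] [-179.8554405     0.6474649   -75.10993453]
```

```bash
python3 -m pendant '[[[-0.03,0.06,0.5,0],[-0.02,0.06,0.5,0],[0,0,0.4,0],[0,0,0.3,0],[0,0,0.2,0],[0,0,0.1,0],[0,0,0.05,0],[0,0,0,0],[0,0,0,0],[0,0,0,0]]]'
python3 - <<'E'
from h import *
import pickle
s=sense(); im=snapshot("wrist"); cv2.imwrite("pics/w3.png",im[:,:,::-1]); pickle.dump(s,open("w3.pkl","wb")); print(s["tool_pos"],s["tcp_rot"])
E
```

```text
time: 6.03
tool_pos: [495.9, 170.1, 8.5]
tcp_rot: [-179.8, 0.6, -75.1]
ft_force: [-0.6, 0.6, 0.3]
finger_gap: 58.0
[495.94992876 170.06216161   8.45392344] [-179.76788323    0.64274476  -75.10750918]
```

View pics/w3.png

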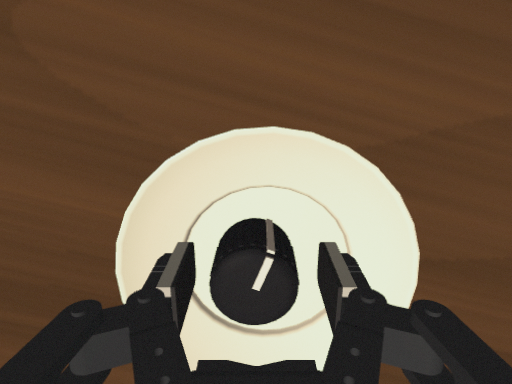

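The fingers straddle the knob evenly: its centre is at column 255, and the pads are at 193 and 319. Next I raise slightly and close.

```bash
python3 -m pendant '[[[0,0,-0.1,0],[0,0,0,0],[0,0,0,0],[0,0,0,0],[0,0,0,0],[0,0,0,0],[0,0,0,0],[0,0,0,0],[0,0,0,0],[0,0,0,0]]]' -1 80; python3 -c "
from bench import *; s=sense(); print(s['tool_pos'],s['tcp_rot'])"
```

```text
time: 6.92
tool_pos: [497.2, 170.3, 12.3]
tcp_rot: [-179.6, 0.6, -75.1]
ft_force: [-0.3, 0.2, 0.5]
finger_gap: 34.0
[497.18220929 170.28433498  12.30781942] [-179.60613908    0.63548852  -75.10563589]
```

```bash
python3 -m pendant '[[[0,0,-0.2,0],[0,0,-0.4,0],[0,0,-0.7,0],[0,0,-0.9,0],[0,0,-0.9,0],[0,0,-0.9,0],[0,0,-0.8,0],[0,0,-0.6,0],[0,0,-0.3,0],[0,0,0,0]]]'
python3 - <<'E'
from h import *
import pickle
s=sense(); im=snapshot("wrist"); cv2.imwrite("pics/w4.png",im[:,:,::-1]); pickle.dump(s,open("w4.pkl","wb")); print(s["tool_pos"],s["tcp_rot"],s["finger_gap"],s["ft_force"])
E
```

```text
time: 7.75
tool_pos: [495.9, 168.6, 136.0]
tcp_rot: [-179.6, 0.6, -75.1]
ft_force: [0.5, 0.5, -0.4]
finger_gap: 33.7
[495.93076691 168.56818131 136.04299726] [-179.62368492    0.63383559  -75.10617945] 33.65215359286515 [ 0.49175762  0.4634372  -0.40277961]
```

View pics/w4.png

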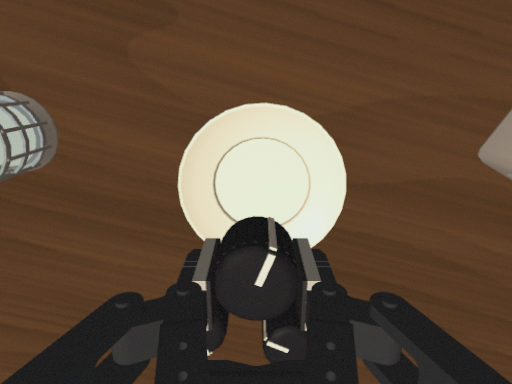

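The knob is held between the pads with its top centre at about (256,283), and the pointer runs from (259,286) to (272,253). The saucer is unmoved.

Run:
```python
from h import *
im=cv2.imread("pics/w4.png")
cv2.imwrite("pics/w4c.png",cv2.resize(im[210:330,195:320],None,fx=5,fy=5,interpolation=cv2.INTER_CUBIC))
```

```text
(no output)
```

View pics/w4c.png

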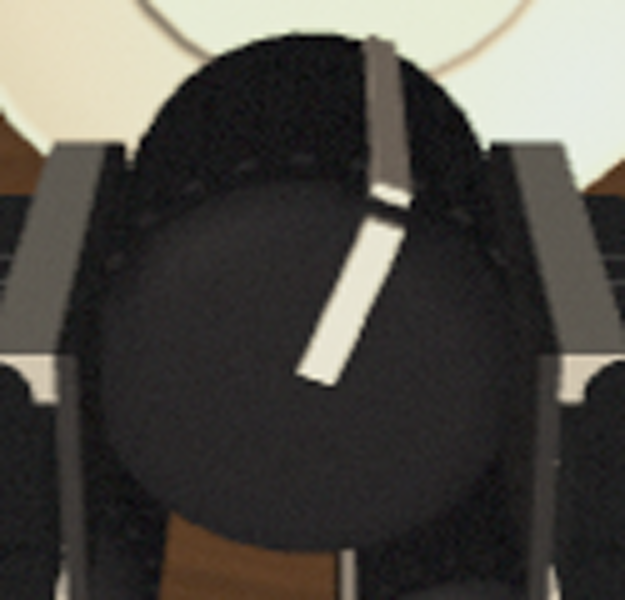

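Run:
```python
from h import *
s0={"tcp_rot":[0,0,0],"tool_pos":np.zeros(3)}
f=lambda p:(p[0]/5+195-.4,p[1]/5+210-.4)
for n,p,z in (("low top",(308,550),-26.7),("up top",(300,180),-26.7),("L",(97,355),-26.7),("R",(507,355),-26.7),("bottom rim",(308,33),7.3),("pL",(65,350),-26.7),("pR",(555,350),-26.7)):
    print(n,cast("wrist",f(p),z,s0))
A,B=cast("wrist",f((316,379)),-26.7,s0),cast("wrist",f((385,222)),-26.7,s0);d=B-A
a=np.degrees(np.arctan2(d[1],d[0]));print(A,B,"tool ang",a)
s=sense(); R=Ro.from_euler('xyz',s["tcp_rot"],degrees=True).as_matrix(); w=R@d; print("world",np.degrees(np.arctan2(w[1],w[0])))
```

```text
low top [  1.0296487   16.98683582 -26.7       ]
up top [  0.43606258 -17.84353054 -26.7       ]
L [-15.99602065  -2.05883658 -26.7       ]
R [ 17.11402528  -2.04920008 -26.7       ]
bottom rim [  1.03351017 -15.51016886   7.3       ]
pL [-18.55712994  -2.53237135 -26.7       ]
pR [ 20.96430086  -2.52362743 -26.7       ]
[  1.69341804   0.22046656 -26.7       ] [  7.10413011 -14.15296398 -26.7       ] tool ang -69.37173234570815
world -5.736545440849457
```

```bash
python3 -m pendant '[[[0.7,-0.12,0,0],[1,-0.18,0,0],[1,-0.18,0,0],[1,-0.18,0,0],[1,-0.18,0,0],[1,-0.18,0,0],[1,-0.18,0,0],[1,-0.18,0,0],[1,-0.18,0,0],[0.8,-0.14,0,0]]]'; python3 -c "
from bench import *; s=sense(); print(s['tool_pos'],s['tcp_rot'])"
```

```text
time: 8.63
tool_pos: [573.2, -10.3, 121.4]
tcp_rot: [179.5, 1.0, -74.8]
ft_force: [0.1, 0.8, -0.9]
finger_gap: 33.8
[573.23017755 -10.26057825 121.42078605] [179.49340982   0.95660372 -74.75571392]
```

```bash
python3 -m pendant '[[[0.9,-0.24,-0.2,0],[0.9,-0.24,-0.2,0],[0.7,-0.2,-0.1,0.5],[0,0,0,1],[0,0,0,1],[0,0,0,1],[0,0,0,1],[0,0,0,1],[0,0,0,0.8],[0,0,0,0.4]]]'
python3 - <<'E'
from h import *
import pickle
s=sense(); im=snapshot("wrist"); cv2.imwrite("pics/w5.png",im[:,:,::-1]); pickle.dump(s,open("w5.pkl","wb")); print(s["tool_pos"],s["tcp_rot"],s["finger_gap"],s["ft_force"])
E
```

```text
time: 9.47
tool_pos: [593.5, -61.7, 114.5]
tcp_rot: [177.8, 0.3, -107.2]
ft_force: [0.6, -0.4, -0.5]
finger_gap: 34.3
[593.47914792 -61.66335257 114.45409769] [ 177.79756261    0.33005176 -107.24073277] 34.26949079996038 [ 0.57105073 -0.40141802 -0.48182715]
```

View pics/w5.png

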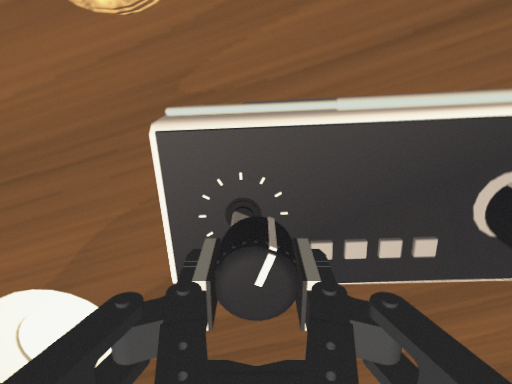

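Run:
```python
from h import *
for n,r in (("start",(-179.99,.107,-73.28)),("1",(179.9,.6,-73.7)),("2",(179.6,.9,-73.8)),("shaft",(179.21,1.14,-73.46)),("sauc",(179.5,.8,-74.7)),("sauc2",(179.89,.676,-75.04)),("53",(-179.855,.647,-75.1)),("8.5",(-179.77,.64,-75.1)),("grip",(-179.6,.635,-75.1)),("lift",(-179.62,.634,-75.1)),("back",(179.49,.957,-74.76)),("turn",(177.798,.33,-107.24))):
    z=Ro.from_euler('xyz',r,degrees=True).as_matrix()[:,2]; print(n,np.degrees(z[:2]).round(2))
```

```text
start [-0.02  0.11]
1 [-0.26  0.55]
2 [-0.64  0.75]
shaft [-1.08  0.87]
sauc [-0.69  0.64]
sauc2 [-0.28  0.62]
53 [-0.03  0.66]
8.5 [0.06 0.68]
grip [0.22 0.72]
lift [0.2  0.71]
back [-0.74  0.79]
turn [-2.    0.97]
```

The image shows the dial ring partly visible above the knob, centred at about (243,213). The held knob is at about (256,283). The tip is still visible at about (240,220), just left of and behind the knob.

```bash
cat > meas.py <<'E'
from h import *
import pickle,sys
from scipy.optimize import least_squares
def dial(imf,s,box,z=80,skip=0):
    im=cv2.imread(imf); g=im.min(2); x0,y0,x1,y1=box
    m=np.zeros(g.shape,np.uint8); m[y0:y1,x0:x1]=g[y0:y1,x0:x1]>130
    n,l,st,c=cv2.connectedComponentsWithStats(m)
    P=[]
    for i in range(1,n):
        if 6<=st[i,4]<60:
            p=cast("wrist",c[i],z,s); P.append(p[:2])
    P=np.array(P); r=least_squares(lambda q:np.hypot(*(P-q[:2]).T)-23.5,P.mean(0)+[0,0],loss='soft_l1')
    print("ticks",len(P),"centre",r.x.round(2),"res",(np.hypot(*(P-r.x).T)-23.5).round(1)); return r.x
def toolpt(s,p): 
    R=Ro.from_euler('xyz',s["tcp_rot"],degrees=True).as_matrix(); return s["tool_pos"]+R@np.array(p,float)
E
python3 - <<'E'
from meas import *
s=pickle.load(open("w5.pkl","rb"))
dial("pics/w5.png",s,(195,165,292,238))
im=cv2.imread("pics/w5.png")
cv2.imwrite("pics/w5c.png",cv2.resize(im[165:325,190:320],None,fx=4,fy=4,interpolation=cv2.INTER_CUBIC))
print(toolpt(s,[0,1.3,7.3]))
E
```

```text
ticks 8 centre [599.53 -56.72] res [-0.1  0.1  0.1  0.1 -0.1  0.  -0.   0.2]
[591.9829098  -61.15532777 107.20956994]
```

View pics/w5c.png

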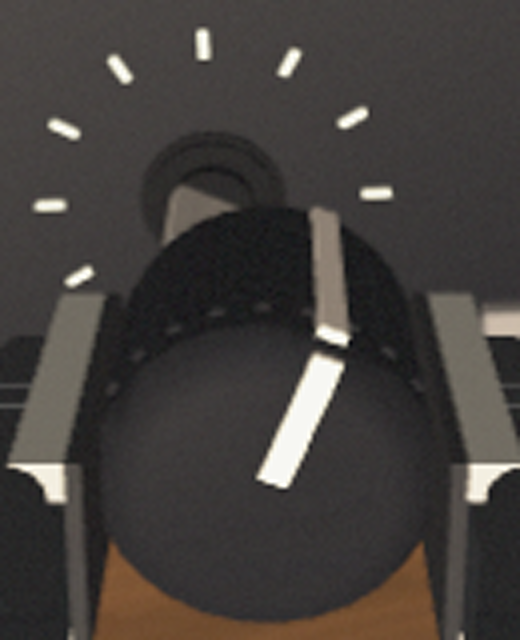

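Run:
```python
from meas import *
s=pickle.load(open("w5.pkl","rb"))
s0={"tcp_rot":[0,0,0],"tool_pos":np.zeros(3)}
f=lambda p:(p[0]/4+190-.4,p[1]/4+165-.4)
P=np.array([cast("wrist",f(p),7.3,s0)[:2] for p in ((185,230),(210,217),(240,208),(270,206),(300,209),(340,222),(365,237))])
print(P.round(1)); r=least_squares(lambda q:np.hypot(*(P-q[:2]).T)-17.8,[0,0]);print("rim c",r.x,r.fun.round(2))
R=Ro.from_euler('xyz',s["tcp_rot"],degrees=True).as_matrix()
d=R.T@(np.array([599.53,-56.72,80])-s["tool_pos"]); print("dial in tool",d)
A,B=cast("wrist",f((273,482)),-26.7,s0),cast("wrist",f((327,360)),-26.7,s0);v=B-A;w=R@v
print("tool ang",np.degrees(np.arctan2(v[1],v[0])),"world",np.degrees(np.arctan2(w[1],w[0])))
# shaft flat left edge seen
```

```text
[[ -8.6 -13.1]
 [ -5.5 -14.8]
 [ -1.8 -16. ]
 [  1.9 -16.3]
 [  5.5 -15.9]
 [ 10.5 -14.1]
 [ 13.6 -12.1]]
rim c [1.84545844 1.44594114] [ 0.07  0.03  0.02 -0.09 -0.1  -0.01  0.12]
dial in tool [-6.31605238 -5.63614407 34.29979235]
tool ang -69.24334699697346 world -38.000008303168926
```

```bash
python3 -m pendant '[[[0,0.2,0,0.25],[0,0.25,0,0.25],[0,0.25,0,0.2],[0,0.25,0,0],[0,0.2,0,0],[0,0,0,0],[0,0,0,0],[0,0,0,0]
,[0,0,0,0],[0,0,0,0]]]'
python3 - <<'E'
from h import *
import pickle
s=sense(); im=snapshot("wrist"); cv2.imwrite("pics/w6.png",im[:,:,::-1]); pickle.dump(s,open("w6.pkl","wb")); print(s["tool_pos"],s["tcp_rot"],s["finger_gap"],s["ft_force"])
cv2.imwrite("pics/w6c.png",cv2.resize(im[110:330,190:320,::-1],None,fx=4.5,fy=2.7272727,interpolation=cv2.INTER_CUBIC))
im=cv2.imread("pics/w6.png"); cv2.imwrite("pics/w6c.png",cv2.resize(im[130:260,190:325],None,fx=4.5,fy=4.5,interpolation=cv2.INTER_CUBIC))
z=Ro.from_euler('xyz',s["tcp_rot"],degrees=True).as_matrix()[:,2]; print(np.degrees(z[:2]).round(2))
E
```

```text
time: 10.35
tool_pos: [567.1, -52.7, 110.9]
tcp_rot: [177.4, 0.1, -110.4]
ft_force: [0.3, -0.4, -1.0]
finger_gap: 34.0
[567.07343218 -52.70168261 110.87651047] [ 1.77403007e+02  1.47346304e-01 -1.10382729e+02] 33.9756633734987 [ 0.29373813 -0.44677335 -1.00890518]
[-2.38  1.04]
```

View pics/w6c.png

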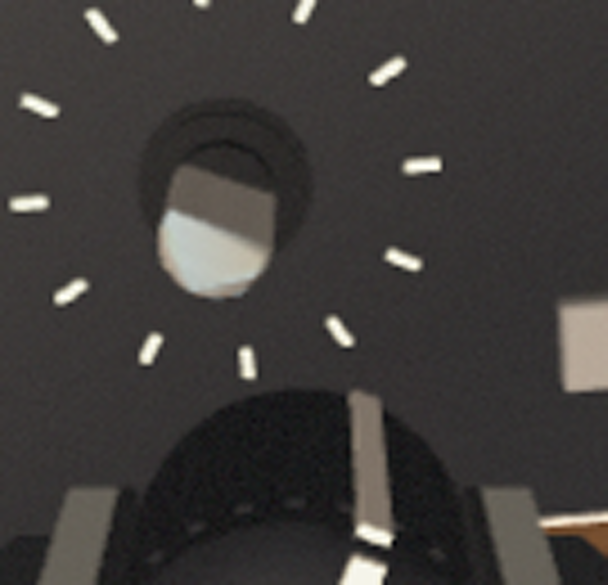

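The image now shows the shaft tip beside the knob. The half-moon top face has its flat edge from crop (168,208) to (272,250), and the knob's lower rim arc peaks at crop (295,390).

Run:
```python
from meas import *
s=pickle.load(open("w6.pkl","rb"))
f=lambda p:(p[0]/4.5+190-.4,p[1]/4.5+130-.4)
C=lambda p,z:cast("wrist",f(p),z,s)
A,B=C((168,208),103),C((272,250),103); d=B-A; n=np.array([-d[1],d[0]]); 
if n[0]<0:n=-n
n/=np.linalg.norm(n); print(A,B,np.linalg.norm(d),"ang",np.degrees(np.arctan2(n[1],n[0])))
m=(A+B)[:2]/2; ax1=m-2*n; print("axis from chord",ax1)
A2,B2=C((180,163),84),C((275,195),84);d=B2-A2;n2=np.array([-d[1],d[0]]);n2*=np.sign(n2[0]);print("foot chord ang",np.degrees(np.arctan2(n2[1],n2[0])),np.linalg.norm(d))
# arc bottom points below taper (z 100.5)
L,Rr,Bt=C((159,245),100.5),C((273,245),100.5),C((213,299),100.5); print("LR",L,Rr,np.linalg.norm(L-Rr),(L+Rr)/2,"bottom",Bt)
im="pics/w6.png"; dc=dial(im,s,(190,120,290,216))
zu=toolpt(s,[0,1.3,7.3])[2]
P=np.array([C(p,zu)[:2] for p in ((180,447),(210,420),(250,398),(295,390),(330,393),(400,423),(425,445))])
r=least_squares(lambda q:np.hypot(*(P-q[:2]).T)-17.8,[567,-52]);print("rim c",zu,r.x,r.fun.round(2)); print("TCP-based",toolpt(s,[0,1.3,7.3]))
yaw=np.radians(s["tcp_rot"][2]);xt=np.array([np.cos(yaw),np.sin(yaw)]);yt=np.array([np.sin(yaw),-np.cos(yaw)])
for t in (ax1,dc): print("delta tool", (t-r.x)@xt,(t-r.x)@yt)
print("TCP delta",(dc-toolpt(s,[0,1.3,7.3])[:2])@xt,(dc-toolpt(s,[0,1.3,7.3])[:2])@yt)
```

```text
[605.87566159 -54.11607742 103.        ] [597.78639875 -62.5541332  103.        ] 11.689181262564318 ang -43.79100789017263
axis from chord [600.38729248 -56.95104553]
foot chord ang -39.96345529685129 11.623608577636382
LR [601.62568127 -51.11533588 100.5       ] [597.41165125 -62.47078376 100.5       ] 12.112152805178757 [599.51866626 -56.79305982 100.5       ] bottom [593.85126876 -54.20372334 100.5       ]
ticks 12 centre [599.61 -56.68] res [ 0.2  0.1  0.1  0.  -0.   0.2  0.  -0.1  0.1  0.2  0.2 -0. ]
rim c 103.64293557889842 [564.80044798 -53.74621226] [-0.32 -0.17  0.23  0.28  0.15 -0.19 -0.23]
TCP-based [565.55250292 -52.11673087 103.64293558]
delta tool -9.390355394618663 -34.47485581314421
delta tool -9.368667983952918 -33.65119416195292
TCP delta -7.579280440886874 -33.513758892720645
```

```bash
python3 -m pendant '[[[0,0,-0.2,0],[-0.05,-0.15,-0.05,0],[-0.08,-0.25,0,0],[-0.08,-0.3,0,0],[-0.08,-0.3,0,0],[-0.08,-0.25,0,0],[-0.05,-0.15,0,0],[-0.03,-0.1,0,0],[0,0,0,0],[0,0,0,0]]]'
python3 - <<'E'
from meas import *
s=sense(); print(s["tool_pos"],s["tcp_rot"],s["ft_force"])
z=Ro.from_euler('xyz',s["tcp_rot"],degrees=True).as_matrix()[:,2]; print(np.degrees(z[:2]).round(2))
u=toolpt(s,[1.7,1.2,7.3]); d=(np.array([599.6,-56.8])-u[:2])
yaw=np.radians(s["tcp_rot"][2]);xt=np.array([np.cos(yaw),np.sin(yaw)]);yt=np.array([np.sin(yaw),-np.cos(yaw)])
print("underside",u,"delta tool",d@xt,d@yt,"knob ang",-38.0+s["tcp_rot"][2]+107.24)
E
```

```text
time: 11.23
tool_pos: [603.3, -55.4, 114.8]
tcp_rot: [177.4, 0.2, -110.4]
ft_force: [-0.4, 0.2, -0.5]
finger_gap: 33.9
[603.32976936 -55.39486882 114.79167618] [ 1.77446876e+02  1.53193936e-01 -1.10389549e+02] [-0.38986676  0.16606054 -0.47280596]
[-2.34  1.03]
underside [601.31572593 -56.4392468  107.54785787] delta tool 0.9359111759709638 1.4825412738573092 knob ang -41.149549002052524
```

```bash
python3 -m pendant '[[[0.05,0.08,0,0],[0,0,0,0],[0,0,0.05,0],[0,0,0.05,0],[0,0,0.05,0],[0,0,0.05,0],[0,0,0.05,0],[0,0,0.05,0],[0,0,0,0],[0,0,0,0]]]'
cat > st.py <<'E'
from meas import *
s=sense(); print(s["tool_pos"].round(2),s["tcp_rot"].round(2),s["ft_force"].round(1),s["wrist_torque"].round(2))
u=toolpt(s,[1.7,1.2,7.3]); d=(np.array([599.6,-56.8])-u[:2])
yaw=np.radians(s["tcp_rot"][2]);xt=np.array([np.cos(yaw),np.sin(yaw)]);yt=np.array([np.sin(yaw),-np.cos(yaw)])
print("underside",u.round(2),"delta tool",(d@xt).round(2),(d@yt).round(2),"knob ang",-38.0+s["tcp_rot"][2]+107.24)
E
python3 st.py
```

```text
time: 12.07
tool_pos: [599.9, -55.5, 107.9]
tcp_rot: [177.4, 0.1, -110.4]
ft_force: [-0.3, -0.3, -1.1]
finger_gap: 33.8
[599.88 -55.54 107.95] [ 1.7739e+02  1.4000e-01 -1.1039e+02] [-0.3 -0.3 -1.1] [ 0.   -0.08  0.02]
underside [597.86 -56.59 100.71] delta tool -0.41 -1.7 knob ang -41.15091983402347
```

```bash
python3 -m pendant '[[[-0.01,-0.05,0,0],[-0.01,-0.05,0,0],[0,-0.02,0.05,0],[0,-0.01,0.05,0],[0,-0.01,0.05,0],[0,-0.01,0.05,0],[0,-0.01,0.05,0],[0,-0.01,0,0],[0,-0.01,0,0],[0,-0.01,0,0]]]'; python3 st.py
python3 - <<'E'
from h import *
import pickle
s=sense(); im=snapshot("wrist"); cv2.imwrite("pics/w7.png",im[:,:,::-1]); pickle.dump(s,open("w7.pkl","wb"))
E
```

```text
time: 12.9
tool_pos: [602.5, -55.9, 102.0]
tcp_rot: [177.2, 0.1, -110.4]
ft_force: [-2.3, 0.6, 1.3]
finger_gap: 33.7
[602.49 -55.94 102.01] [ 1.7721e+02  1.3000e-01 -1.1038e+02] [-2.3  0.6  1.3] [0.14 0.43 0.03]
underside [600.45 -56.98  94.78] delta tool 0.12 0.86 knob ang -41.13597870387402
```

View pics/w7.png

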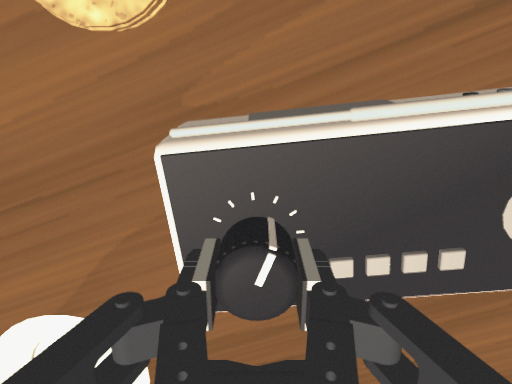

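The knob has gone over the shaft: its underside is at about z 94.8, below the tip at 103, and only a light sideways force of 2.3 N shows. I ease inward a little and continue.

```bash
python3 -m pendant '[[[0,0.03,0.02,0],[0,0.01,0.05,0],[0,0,0.05,0],[0,0,0.05,0],[0,0,0.05,0],[0,-0.01,0.05,0],[0,-0.01,0.05,0],[0,-0.01,0.05,0],[0,-0.01,0.03,0],[0,-0.01,0.02,0]]]'; python3 st.py
```

```text
time: 13.78
tool_pos: [602.0, -55.8, 93.0]
tcp_rot: [177.2, 0.1, -110.4]
ft_force: [-2.7, 2.0, 2.5]
finger_gap: 34.1
[602.03 -55.83  92.99] [ 1.7718e+02  1.2000e-01 -1.1038e+02] [-2.7  2.   2.5] [0.11 0.52 0.  ]
underside [599.98 -56.87  85.75] delta tool 0.06 0.38 knob ang -41.137330357908255
```

```bash
python3 -m pendant '[[[0,0.02,0.04,0],[0,0.01,0.05,0],[0,0.01,0.05,0],[0,0,0.05,0],[0,0,0.05,0],[0,0,0.05,0],[0,0,0.05,0],[0,0,0.05,0],[0,0,0.05,0],[0,0,0.05,0]]]'; python3 st.py
```

```text
time: 14.62
tool_pos: [602.2, -55.8, 88.4]
tcp_rot: [177.4, 0.1, -110.4]
ft_force: [-6.4, 0.8, 10.8]
finger_gap: 34.0
[602.22 -55.84  88.44] [ 1.7739e+02  1.3000e-01 -1.1037e+02] [-6.4  0.8 10.8] [ 0.18  1.25 -0.02]
underside [600.2  -56.89  81.2 ] delta tool 0.13 0.6 knob ang -41.12559326279582
```

```bash
python3 -m pendant '[[[0,0.03,0.07,0],[0,0.03,0.08,0],[0,0.03,0.09,0],[0,0.03,0.1,0],[0,0.02,0.1,0],[0,0.02,0.1,0],[0,0.02,0.1,0],[0,0.02,0.1,0],[0,0.02,0.1,0],[0,0.02,0.1,0]]]'; python3 st.py
```

```text
time: 15.45
tool_pos: [602.4, -55.9, 88.3]
tcp_rot: [178.2, 0.2, -110.3]
ft_force: [-8.4, 0.7, 15.6]
finger_gap: 34.0
[602.45 -55.86  88.29] [ 1.7821e+02  1.6000e-01 -1.1035e+02] [-8.4  0.7 15.6] [ 0.22  1.51 -0.02]
underside [600.53 -56.94  81.03] delta tool 0.19 0.92 knob ang -41.10555126016364
```

```bash
python3 -m pendant '[[[0,0.04,0.11,0],[0,0.05,0.11,0],[0,0.06,0.12,0],[0,0.06,0.12,0],[0,0.06,0.12,0],[0,0.06,0.12,0],[0,0.06,0.12,0],[0,0.06,0.12,0],[0,0.06,0.12,0],[0,0.06,0.12,0]]]'; python3 st.py;  python3 - <<'E'
from h import *
import pickle
s=sense(); im=snapshot("wrist"); cv2.imwrite("pics/w8.png",im[:,:,::-1]); pickle.dump(s,open("w8.pkl","wb"))
im=snapshot("scene"); cv2.imwrite("pics/s8.png",im[:,:,::-1])
cv2.imwrite("pics/s8c.png",cv2.resize(im[120:260,160:360,::-1],None,fx=4,fy=4,interpolation=cv2.INTER_CUBIC))
E
python3 st.py
```

```text
time: 16.28
tool_pos: [602.6, -55.9, 88.4]
tcp_rot: [179.9, 0.2, -110.4]
ft_force: [-6.8, 0.3, 15.2]
finger_gap: 33.6
[602.57 -55.92  88.4 ] [ 179.88    0.24 -110.36] [-6.8  0.3 15.2] [0.07 1.21 0.  ]
underside [600.85 -57.06  81.09] delta tool 0.19 1.26 knob ang -41.1181582606488
[602.54 -55.88  88.4 ] [ 179.88    0.24 -110.36] [-6.4  0.5 13.7] [0.06 1.19 0.01]
underside [600.82 -57.03  81.1 ] delta tool 0.21 1.22 knob ang -41.11579609246762
```

View pics/w8.png

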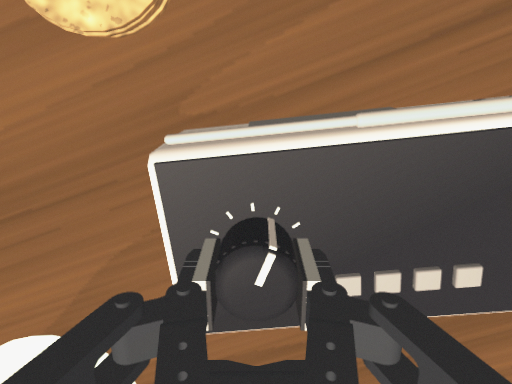

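View pics/s8c.png

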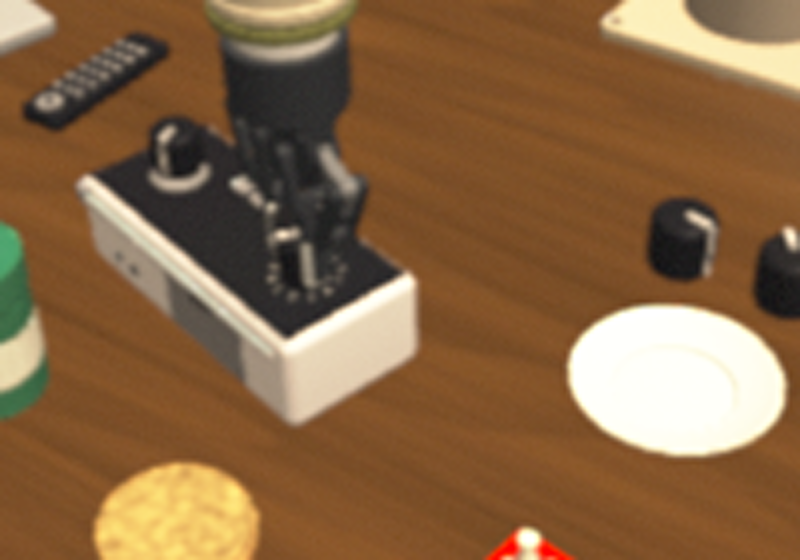

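The wrist view shows the knob seated inside the dial ring. Its pointer runs from (259,285) to (274,255), towards the flat. The scene view shows the knob low on the panel with the saucer and look-alike knobs unmoved. I still need to check the knob for slip in the jaws.

Run:
```python
from meas import *
for k in ("w4","w5","w6","w7","w8"):
    im=cv2.imread(f"pics/{k}.png"); g=im.min(2); m=np.zeros(g.shape,np.uint8); m[252:290,252:280]=g[252:290,252:280]>150
    n,l,st,c=cv2.connectedComponentsWithStats(m); i=1+np.argmax(st[1:,4]); print(k,c[i].round(2),st[i])
s=pickle.load(open("w8.pkl","rb"))
dial("pics/w8.png",s,(195,195,305,240))
im=cv2.imread("pics/w8.png")
cv2.imwrite("pics/w8c.png",cv2.resize(im[195:335,185:330],None,fx=4.2,fy=4.2,interpolation=cv2.INTER_CUBIC))
a=cv2.imread("pics/s8.png"); b=cv2.imread("pics/scene0.png"); d=cv2.absdiff(a,b).max(2); m=(d>60).astype(np.uint8)
n,l,st,c=cv2.connectedComponentsWithStats(cv2.morphologyEx(m,cv2.MORPH_OPEN,np.ones((2,2)))); print([list(x) for x in st[1:] if x[4]>12])
```

```text
w4 [264.72 269.98] [255 254  20  33 253]
w5 [264.79 269.87] [254 254  22  33 284]
w6 [264.81 269.92] [255 254  21  33 275]
w7 [264.81 269.58] [255 253  21  34 288]
w8 [264.87 269.34] [255 253  21  34 291]
ticks 5 centre [599.64 -56.72] res [-0.  -0.1 -0.   0.1  0.1]
[[np.int32(175), np.int32(0), np.int32(61), np.int32(44), np.int32(1625)], [np.int32(200), np.int32(0), np.int32(124), np.int32(127), np.int32(4883)], [np.int32(325), np.int32(0), np.int32(12), np.int32(77), np.int32(343)], [np.int32(369), np.int32(0), np.int32(13), np.int32(7), np.int32(71)], [np.int32(390), np.int32(0), np.int32(9), np.int32(38), np.int32(143)], [np.int32(390), np.int32(0), np.int32(14), np.int32(60), np.int32(165)], [np.int32(405), np.int32(0), np.int32(37), np.int32(10), np.int32(202)], [np.int32(335), np.int32(9), np.int32(41), np.int32(20), np.int32(245)], [np.int32(392), np.int32(9), np.int32(33), np.int32(67), np.int32(1078)], [np.int32(382), np.int32(19), np.int32(8), np.int32(9), np.int32(41)], [np.int32(372), np.int32(27), np.int32(4), np.int32(5), np.int32(15)], [np.int32(226), np.int32(33), np.int32(14), np.int32(17), np.int32(94)], [np.int32(427), np.int32(32), np.int32(9), np.int32(5), np.int32(35)], [np.int32(234), np.int32(36), np.int32(12), np.int32(31), np.int32(282)], [np.int32(375), np.int32(39), np.int32(16), np.int32(27), np.int32(261)], [np.int32(186), np.int32(42), np.int32(5), np.int32(5), np.int32(18)], [np.int32(193), np.int32(43), np.int32(11), np.int32(6), np.int32(44)], [np.int32(355), np.int32(46), np.int32(14), np.int32(22), np.int32(185)], [np.int32(217), np.int32(130), np.int32(36), np.int32(49), np.int32(967)], [np.int32(229), np.int32(172), np.int32(9), np.int32(9), np.int32(49)], [np.int32(236), np.int32(181), np.int32(5), np.int32(4), np.int32(15)], [np.int32(324), np.int32(208), np.int32(15), np.int32(17), np.int32(208)]]
```

View pics/w8c.png

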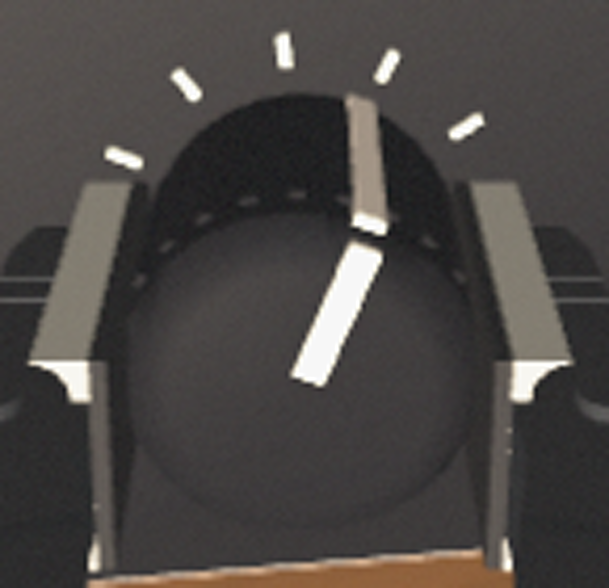

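The pointer has stayed within 0.7 px in the hand frame since the lift, so the knob has not slipped in the jaws. I add a little margin to the push.

```bash
python3 -m pendant '[[[0,0.05,0.13,0],[0,0.05,0.14,0],[0,0.05,0.15,0],[0,0.05,0.16,0],[0,0.05,0.16,0],[0,0.05,0.16,0],[0,0.05,0.16,0],[0,0.05,0.16,0],[0,0.05,0.16,0],[0,0.05,0.16,0]]]'; python3 st.py
python3 - <<'E'
from h import *
for i in range(3): 
    im=snapshot("wrist"); s=sense(); print(s["time"],s["tool_pos"].round(2),s["ft_force"].round(1))
cv2.imwrite("pics/w9.png",im[:,:,::-1])
g=im.min(2); m=np.zeros(g.shape,np.uint8); m[252:290,252:280]=g[252:290,252:280]>150
n,l,st,c=cv2.connectedComponentsWithStats(m); i=1+np.argmax(st[1:,4]); print(c[i])
E
```

```text
time: 17.22
tool_pos: [603.0, -56.0, 88.2]
tcp_rot: [-178.7, 0.3, -110.3]
ft_force: [-12.4, 0.5, 23.4]
finger_gap: 33.6
[603.05 -56.03  88.21] [-178.68    0.28 -110.33] [-12.4   0.5  23.4] [ 0.2   2.12 -0.02]
underside [601.5  -57.23  80.88] delta tool 0.26 1.93 knob ang -41.088738490715784
17.2667 [603.06 -56.02  88.22] [-11.9   0.1  23.3]
17.3167 [603.03 -56.04  88.2 ] [-11.7   1.3  22.3]
17.3667 [603.05 -56.05  88.24] [-12.1   0.8  22.6]
[264.81694915 268.98644068]
```

Extra force moves it no further: 23 N holds steady and the height stays at 88.2 mm, so the shaft is at its stop. I hand in while holding.

```bash
python3 -c "
from bench import *
print(hand_in())"
```

```text
the job is handed in; nothing more can be done
None
```

The knob is on the radio's shaft, pressed down to its stop, and the gripper was still holding it there when I handed in at about 17.4 s of the 35 s.

I gripped the smallest knob out of the saucer and turned it about 35° clockwise. That put its pointer at −41° against a measured −40° to −44° for the shaft's flat. I then slid it down over the shaft and pressed.

**Last checks**
- **At the stop:** the gripper went down about 4.8 mm from first home contact, against a 4 mm stroke, with the estimated underside near 81 mm (82 mm expected). Raising the push from 11 N to 23 N then moved it only 0.2 mm, and it held steady.
- **Grip:** the pointer stayed within 1 px in the wrist view from lifting to pressing, so the knob did not slip in the jaws.
- **Surroundings:** comparing the overall scene pictures, nothing on the table had changed apart from the knob's spot in the saucer and the area around the arm and radio. I did not repeat that comparison after the final push.

**What disagreed**
- About 12 N of sideways force remains on the knob.
- The tool tilted up to 2.8° during the job (1.3° at the end).
- The camera and arm position estimates of the knob's axis differed by 1–2 mm, so I relied on the camera view of knob and shaft together.

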